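# Pack the laptop travel tray

### The job

Pack my laptop travel tray: lay the two orange tilt wedges side by side, head to tail with their sloping faces together, in the orange-lined bay, the mouse right side up in the long bay and the USB stick in the small grey bay beside the wedges, all lying flat on the bay floors. The grey wedge and the blue eraser stay behind on the desk: do not disturb them.

Things in the scene. Friction and masses are not known exactly. Their poses are not given: they have to be found in the camera images.
- tray: Black tray, fixed. Origin: centre of underside. 144 mm in x, 178 in y; floor 3 thick, walls 4 thick, 12 high. Inner bays, centres in tray x, y (mm): long grey mouse bay 136 x 74 at (0, -48); orange-lined wedge bay 76 (x) by 92 (y) at (-30, 39), wide enough for two wedges only head to tail; small grey USB bay 56 (x) by 92 (y) at (40, 39).
- wedge_1: Orange wedge, 60 g, on its side, 24 mm high. From above: 80 mm long, 40 wide at the head, 16 at the tail. Origin: underside, below the tab; x to the head (face at +35, tail at -45 mm); straight long face at y = -15; sloping face from y = +25 (head) to +1 (tail). Grip the tab on top: 24 mm in x, 14 in y, z 24 to 46. At the start the head points away from the robot.
- wedge_1_head (a point): Point of wedge_1 on its head face, 35 mm along its x from its origin, 12 mm above its underside.
- wedge_2: A second orange wedge, the same in every way as wedge_1 (size, origin, axes). Head to tail with sloping faces together the two make a block 80 x 56 mm.
- wedge_2_head (a point): Point of wedge_2 on its head face, 35 mm along its x from its origin, 12 mm above its underside.
- mouse: White computer mouse, 105 mm long, 52 wide, 36 high, domed, 85 g. Origin: centre of the underside; z up. Its long axis, towards the wheel, lies 8 degrees (0.14 rad) clockwise of its own x from above. Pinch its long sides; fingertips 13 mm above its underside hold it and clear the tray's walls.
- usb_stick: Black USB stick, metal plug, lying flat, 8.5 mm thick, 20 g. Black body 34 x 17 mm, narrower plug 12 mm more. Origin: underside, near the stick's middle; z up. The plug points 38 degrees (0.663 rad) clockwise of its own x from above; the black body's middle is at x = -4.7, y = +3.3 mm, the whole stick's middle 6 mm from there towards the plug.
- eraser: Look-alike that stays on the desk: blue and white eraser, 52 x 18 x 12 mm. Origin: centre of the underside. Not to be moved.
- grey_wedge: Look-alike that stays on the desk: a grey wedge of the same shape and size as the orange ones (same origin and axes). Not to be moved.
There are look-alikes about, which are no part of the job. Leave any green or purple look-alike of the mouse alone.

How it is judged:
By the outcome, as a careful person would: the job done as asked, in the order asked, and still so for the second after the job is handed in, with the robot touching nothing.
It also fails if it takes over 96 s, if anything falls off the work surface, if the arm or the gripper's body presses on something with over 40 N, if the wrist force passes 120 N, or if a joint passes its speed limit or range.

### The arm

A 6-joint arm with a two-finger parallel gripper is mounted at the origin on the work surface; the furniture and walls round the work are solid. World frame = base frame: x ahead of the robot, y to its left, z up, the work surface at z = 0. Lengths are in m, angles in degrees, forces in N, time in s.
With the tool pointing down it reaches from about 0.3 to 0.75 m from the base axis. Payload 8.5 kg.
Tool frame: the origin (TCP) lies at the very end of the fingers, on their centre line; the grasp point (between the pads) lies env.pinch_z behind it (env.pinch_z is the distance from the TCP to the grasp point, in m); z points along the fingers, y is the line along which they close (so a half turn about z gives the same grasp; the last joint's range is limited). The gripper opens to 85 mm and grips with 20 to 120 N. Pads are 22 mm wide; open, the fingers measure 114 mm over their backs; the gripper's body (76 mm by 85 mm) begins 54 mm behind the grasp point. The pads swing forward as they close: fully open they stand 13 mm farther back than shut.
Start: joints at [59.169, 21.807, 74.336, -0, 83.858, -12.336], TCP at [0.174, 0.522, 0.231] pointing down, gripper open.
Joint ranges: [-178.18, 178.18], [-50.72, 133.34], [12.68, 142.11], [-81.47, 261.47], [9.98, 163.14], [-165.26, 165.26]. Speed limits (degrees/s): [136.94, 136.94, 180, 180, 180, 180].

### API

Orientations are given as a 3x3 rotation matrix whose columns are the frame's x, y, z axes.
In Python, from rig import telemetry, get_image, env gives the robot as it stands. The module is installed in compiled form; this text tells all that it offers.
- The arm moves only by the tool apply_moves, never from a script. Its argument "series" is a list of rows, each a list of 7 numbers: the shift along the tool's x, y, z in mm, then the turn, a rotation vector about the tool's x, y, z in degrees, then the opening, from 0 (shut) to 1 (fully open). A call has 1 to 12 rows; each row shifts and turns the commanded pose from where the row before left it, along the tool's axes as they then stand; what a row does not reach is not made up. A row lasts 1/8 s, in which the tool goes at most 62.5 mm and 10.7 degrees, less where a joint would pass 70% of its speed; a pose out of reach is approached as far as the arm can. A call with a gripper value outside its range is refused whole. The fingers move at their own pace and stop on an object; "grip_force" is the grip in N (left out, the last holds). Time passes only in rows, so rows that do not move let the fingers close. It gives the time, the measured TCP pose, the force, the opening and the grip force at its end, in the units of the state.
- telemetry.observe(): the state, without advancing time (a new reading comes with each control period).
- get_image(name): name is "side" or "top" or "wrist"; returns a dict with "frame" (400x640x3 uint8, red, green, blue), "z_map" (400x640 float32, m along the optical axis (not along the pixel's ray), 0 where there is no reading), "vertical_fov" (degrees; the focal length in pixels is half the picture's height over the tangent of half this angle, whatever the lens; pixels are square), "cx", "cy" (the principal point, pixels), "eye" and "attitude" of the camera in the world; the wrist camera has in their place "mount" (4x4, takes a point from camera to tool coordinates, whose origin is the TCP and whose axes are the flange's). Camera axes: x right, y up, looking along -z (the intrinsics and any distortion apply to the point x, -y, -z); pixel columns grow to the right and rows downward; lengths in m; the calibration is good to about 2 mm. A picture is of the moment at which its call begins: read the wrist's pose just before it.
- env.close_job(): hands the job in; it is judged then, once.
The state is a dict: "time_s": time; "q": joint angles; "qvel": joint speeds; "joint_efforts": joint torques, N m; "position": TCP position; "tool_rot": TCP orientation; "ft_force": force on the tool from outside, world axes, zero at the start; "wrist_torque": the same for the moment, N m; "grip_width": finger opening in m; "gripper_force": force on a finger pad.
Only numpy, scipy, OpenCV 4.12 (cv2) and the standard library are available. Lean on these libraries where they do the work, as an engineer would, in place of code of your own. Each camera call takes 0.05 s, during which the arm holds its last target. There are 200 camera calls.

## Working session

There is one attempt and no reset: what is moved stays moved. The work goes in short steps, Python scripts to look and compute and a tool call to move; the robot and the scene stay as the last step left them, time stands still between calls to the robot, and variables do not carry over. Pictures are saved under pics/ and viewed, at most 16 in all, crops included, and the job is handed in when it is done.

Besides the shell and the picture viewer there is one more tool, called after "Emit:" by a JSON object that holds its "api" and its "payload". apply_moves: Moves the arm, as the interface text tells. Its arguments: {"type":"object","properties":{"series":{"type":"array"},"grip_force":{"type":"number"}},"required":["series"]}

```bash
mkdir -p pics
cat > h.py <<'E'
import numpy as np, cv2
from rig import telemetry, get_image, env
def snap(name, fn=None):
    s=telemetry.observe(); im=get_image(name)
    if fn: cv2.imwrite('pics/'+fn, im['frame'][:,:,::-1])
    f=200/np.tan(np.radians(im['vertical_fov'])/2)
    if 'eye' in im: R=np.array(im['attitude']); t=np.array(im['eye'])
    else:
        M=np.array(im['mount']); Rt=np.array(s['tool_rot']); R=Rt@M[:3,:3]; t=Rt@M[:3,3]+np.array(s['position'])
    z=im['z_map']; v,u=np.mgrid[0:400,0:640]
    P=np.stack([(u-im['cx'])/f*z,-(v-im['cy'])/f*z,-z],-1)@R.T+t
    P[z==0]=np.nan
    return im,P
E
python3 - <<'E'
from h import *
for n in ['top','side','wrist']:
    im,P=snap(n,n+'1.png'); print(n,{k:v for k,v in im.items() if k not in('frame','z_map')}); np.save(n+'1.npy',P)
    print(P[200,320],P[300,320],P[200,500])
s=telemetry.observe(); print(s, env.pinch_z)
E
```

```text
top {'vertical_fov': 42.87959833372295, 'cx': 326.88341015805815, 'cy': 202.3733432532238, 'eye': array([-0.10891461, -0.08746198,  1.12489625]), 'attitude': array([[ 0.12102531,  0.8588207 , -0.49777493],
       [-0.99264845,  0.10400683, -0.0619002 ],
       [-0.00138918,  0.50160701,  0.86509449]])}
[0.54241767 0.01125338 0.00135537] [ 0.28020383 -0.02245959 -0.00335955] [ 0.6199851  -0.45670584 -0.03404665]
side {'vertical_fov': 43.4383848962801, 'cx': 322.3811035300987, 'cy': 201.37917015902437, 'eye': array([0.44133984, 0.76565699, 0.74216643]), 'attitude': array([[-0.99493559,  0.06207399, -0.07905692],
       [-0.10037602, -0.65486854,  0.74904729],
       [-0.00527553,  0.75318923,  0.65778276]])}
[ 0.53614364 -0.08176987  0.00166741] [ 0.50750449  0.19263839 -0.00255138] [ 0.13247303 -0.12485346 -0.00251229]
wrist {'vertical_fov': 67.20655382511953, 'cx': 318.11293205706784, 'cy': 187.4197742116089, 'mount': array([[ 3.06773788e-04,  9.64234423e-01,  2.65050719e-01,
         6.69097749e-02],
       [ 9.99999793e-01, -1.45990594e-04, -6.26312461e-04,
        -9.07550971e-04]
[... 400 characters left out ...]
690e+01, -1.23346857e+01]), 'qvel': array([ 0.03806406, -0.15364989, -0.25310061,  0.02985951, -0.08336049,
       -0.08385854]), 'joint_efforts': array([ 2.35124629e-03, -4.48630321e+01, -2.31344622e+01, -1.13868189e-04,
        3.84548272e-03, -4.79814094e-05]), 'position': array([0.17433249, 0.52140772, 0.23087357]), 'tool_rot': array([[-9.48358910e-01,  3.17198780e-01, -5.57866871e-04],
       [ 3.17199180e-01,  9.48358503e-01, -9.11068327e-04],
       [ 2.40068028e-04, -1.04097468e-03, -9.99999429e-01]]), 'ft_force': array([-1.0254798 ,  0.32724573,  0.13817544]), 'wrist_torque': array([0.03077171, 0.04415441, 0.00849839]), 'gripper_force': 0.0, 'grip_width': 0.08508630298056587} 0.0187
```

View pics/top1.png

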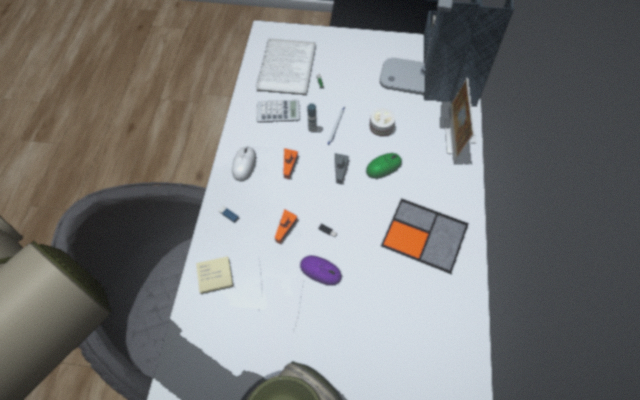

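View pics/side1.png

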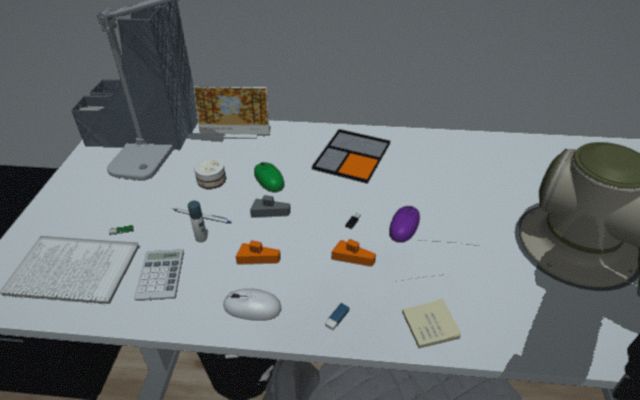

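View pics/wrist1.png

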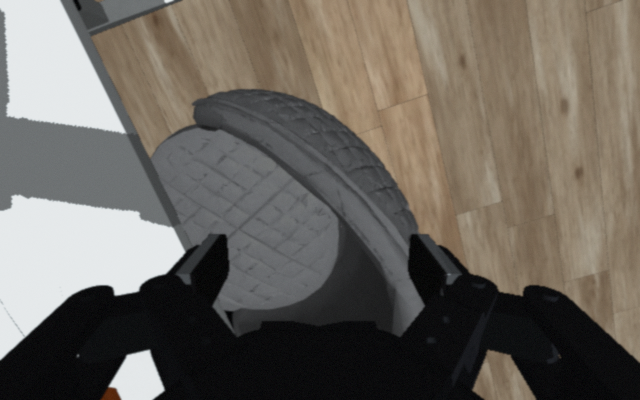

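```bash
cat >> h.py <<'E'
def masks(im):
    hsv=cv2.cvtColor(im['frame'],cv2.COLOR_RGB2HSV).astype(int); H,S,V=hsv[...,0],hsv[...,1],hsv[...,2]
    return dict(orange=(H<16)&(S>150)&(V>80), H=H,S=S,V=V)
E
python3 - <<'E'
from h import *
boxes={'top':dict(w_a=(280,145,302,182),w_b=(272,205,302,245),mouse=(228,142,260,184),usb=(315,220,340,240),eras=(217,205,242,224),grey=(330,150,352,186),tray=(378,195,470,274)),
'side':dict(w_a=(234,238,284,267),w_b=(328,236,380,268),mouse=(220,285,284,322),usb=(342,208,364,232),grey=(248,193,294,220))}
for n in boxes:
    P=np.load(n+'1.npy'); 
    fr=cv2.imread(f'pics/{n}1.png')
    for k,(a,b,c,d) in boxes[n].items():
        p=P[b:d,a:c].reshape(-1,3); col=fr[b:d,a:c].reshape(-1,3).astype(int)
        desk=p[np.abs(p[:,2])<.006]
        if k.startswith('w_'): m=(col[:,2]>col[:,0]+60)
        elif k=='usb': m=col.max(1)<90
        else: m=p[:,2]>.008
        q=p[m&np.isfinite(p[:,2])]
        r=cv2.minAreaRect(q[:,:2].astype(np.float32)*1000)
        print(n,k,len(q),'mean',q.mean(0).round(4),'rect',np.round(r[0]+r[1]+(r[2],),1),'zmax',q[:,2].max().round(4),'desk',np.median(desk[:,2]).round(4))
    if n=='top':
        d=P[:,:,2]
        for (u,v) in [(402,200),(467,219),(452,271),(383,247)]: print((u,v),P[v,u].round(4))
        # full map of tray walls
E
```

```text
top w_a 247 mean [0.6365 0.106  0.0275] rect [643.2 103.2  96.   35.2   7. ] zmax 0.051 desk -0.0007
top w_b 315 mean [0.45   0.086  0.0271] rect [448.9  91.2  36.8  81.4  68.4] zmax 0.0497 desk -0.0004
top mouse 603 mean [0.6154 0.2233 0.0257] rect [629.5 227.  112.9  61.4  12.3] zmax 0.0384 desk -0.0004
top usb 47 mean [ 0.4584 -0.0117  0.0083] rect [458.3 -12.1  25.2  12.   67. ] zmax 0.0148 desk -0.0002
top eras 137 mean [0.47   0.233  0.0116] rect [470.7 234.3  53.   20.1  62.5] zmax 0.0173 desk 0.0
top grey 309 mean [ 0.636  -0.0289  0.0259] rect [636.5 -24.8  37.6  82.5  85.4] zmax 0.05 desk -0.0004
top tray 559 mean [ 0.4717 -0.2538  0.0109] rect [ 473.  -255.1  177.9  147.5   72.7] zmax 0.0161 desk 0.0008
(402, 200) [ 0.5642 -0.1963  0.007 ]
(467, 219) [ 0.5324 -0.361   0.0007]
(452, 271) [ 0.3888 -0.3243 -0.0029]
(383, 247) [ 0.4282 -0.1572  0.0045]
side w_a 728 mean [0.6403 0.1117 0.0222] rect [639.3 102.   83.6  37.8   6.9] zmax 0.0486 desk -0.0005
side w_b 721 mean [0.4544 0.092  0.0223] rect [452.3  92.4  41.7  79.2  65.4] zmax 0.0483 desk -0.0005
side mouse 1385 mean [0.6236 0.233  0.0247] rect [626.5 226.9  52.8 103.   89.3] zmax 0.0363 desk -0.0004
side usb 92 mean [ 0.4612 -0.0107  0.0074] rect [461.  -12.6  33.8  15.2  70.8] zmax 0.0125 desk -0.0008
side grey 572 mean [ 0.6409 -0.0252  0.0236] rect [638.6 -26.8  39.6  82.3  86.3] zmax 0.048 desk -0.0005
```

```bash
cat >> h.py <<'E'
def go(x,y,z,yangle,half=True):
    """TCP target (m), world angle (deg) of tool y; prints tool-frame shift mm, turn deg about tool axes (turn after shift)"""
    from scipy.spatial.transform import Rotation as Ro
    s=telemetry.observe(); R=np.array(s['tool_rot']); p=np.array(s['position'])
    d=R.T@(np.array([x,y,z])-p)*1000
    best=None
    for k in ([0,180] if half else [0]):
        a=np.radians(yangle+k); yy=np.array([np.cos(a),np.sin(a),0]); zz=np.array([0,0,-1.]); D=np.stack([np.cross(yy,zz),yy,zz],1)
        w=np.degrees(Ro.from_matrix(R.T@D).as_rotvec())
        if best is None or np.linalg.norm(w)<np.linalg.norm(best): best=w
    print('t',round(s['time_s'],2),'shift',d.round(1),'|d|',np.linalg.norm(d).round(1),'turn',best.round(2),'q6',s['q'][5].round(1))
E
python3 -c "
from h import *
go(.50,.03,.28,90)"
```

```text
t 0.15 shift [-464.7 -362.8  -48.9] |d| 591.6 turn [ -0.06  -0.02 -18.49] q6 -12.3
```

Emit:
{"api": "apply_moves", "payload": {"series": [[-39,-30,-4,0,0,0,1],[-39,-30,-4,0,0,0,1],[-39,-30,-4,0,0,0,1],[-39,-30,-4,0,0,0,1],[-39,-30,-4,0,0,0,1],[-39,-30,-4,0,0,0,1],[-39,-30,-4,0,0,0,1],[-39,-30,-4,0,0,0,1],[-39,-30,-4,0,0,0,1],[-39,-30,-4,0,0,0,1],[-39,-30,-4,0,0,-9,1],[-34,-36,-4,0,0,-9,1]]}}

```text
time_s: 1.65
position: [0.5048, 0.0299, 0.2793]
tool_rot: [[-1.0, 0.004, -0.0], [0.004, 1.0, 0.0], [0.0, 0.0, -1.0]]
ft_force: [0.7, 0.6, 0.0]
grip_width: 0.0852
gripper_force: 0.0
```

Emit:
{"api": "apply_moves", "payload": {"series": [[0,0,0,0,0,0,1],[0,0,0,0,0,0,1]]}}

```text
time_s: 1.9
position: [0.5039, 0.0317, 0.279]
tool_rot: [[-1.0, 0.01, -0.001], [0.01, 1.0, 0.0], [0.001, 0.0, -1.0]]
ft_force: [-0.4, 1.3, -0.1]
grip_width: 0.0851
gripper_force: 0.0
```

Run:
```python
from h import *
s=telemetry.observe();print(s['position'],s['tool_rot'].round(3),s['q'].round(1))
im,P=snap('wrist','w2.png'); np.save('w2.npy',P)
d=P[...,2]; m=np.abs(d)<.01; print(np.median(d[m]),m.sum(), [np.round(P[v,u],3) for v,u in [(100,100),(100,540),(300,100),(300,540),(200,320)]])
```

```text
[0.50386109 0.0316615  0.279002  ] [[-1.     0.01  -0.001]
 [ 0.01   1.     0.   ]
 [ 0.001  0.    -1.   ]] [ -9.9  15.4  75.9   0.   88.7 -99.3]
-0.001477288066341842 139933 [array([ 0.428, -0.254,  0.009]), array([ 0.431,  0.521, -0.27 ]), array([ 0.491, -0.033,  0.344]), array([0.492, 0.096, 0.344]), array([ 0.572,  0.033, -0.001])]
```

View pics/w2.png

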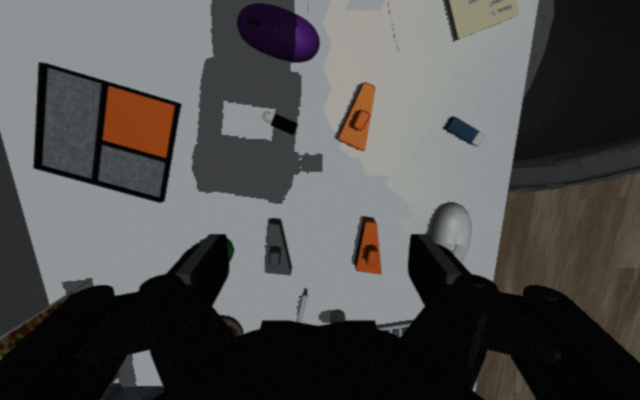

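```bash
cat >> h.py <<'E'
from scipy.optimize import minimize
WEDGE=np.array([[35,-15],[35,25],[-45,1],[-45,-15]],float)
def pose2(poly,p):
    c,s=np.cos(np.radians(p[2])),np.sin(np.radians(p[2])); return poly@np.array([[c,s],[-s,c]])+p[:2]
def fit(poly,pts,p0):
    """pts Nx2 mm; best pose by hull IoU"""
    h=cv2.convexHull(pts.astype(np.float32))[:,0]; 
    def iou(p):
        q=cv2.convexHull(pose2(poly,p).astype(np.float32))[:,0]
        i=cv2.intersectConvexConvex(h,q)[0]; return -i/(cv2.contourArea(h)+cv2.contourArea(q)-i)
    b=min((minimize(iou,[p0[0],p0[1],a],method='Nelder-Mead',options=dict(initial_simplex=[[p0[0],p0[1],a],[p0[0]+5,p0[1],a],[p0[0],p0[1]+5,a],[p0[0],p0[1],a+8]],xatol=.05,fatol=1e-5)) for a in np.arange(p0[2]-20,p0[2]+21,10)),key=lambda r:r.fun)
    return b.x.round(2),-b.fun
def wedge(im,P,box,a0):
    u0,v0,u1,v1=box; M=masks(im)['orange'][v0:v1,u0:u1]; Q=P[v0:v1,u0:u1]; q=Q[M]*1000
    face=q[(q[:,2]>19)&(q[:,2]<29)]; tab=q[q[:,2]>41]
    tr=cv2.minAreaRect(tab[:,:2].astype(np.float32))
    r=fit(WEDGE,face[:,:2],[*tr[0],a0]); print('wedge',r,'tab',np.round(tr[0]+tr[1]+(tr[2],),1),'zface',np.median(face[:,2]).round(1),'ztab',np.median(tab[:,2]).round(1),len(face)); return r[0]
E
python3 - <<'E'
from h import *
im,P=snap('wrist')
wedge(im,P,(330,75,385,160),-20); wedge(im,P,(350,210,388,280),5)
# tray: dark walls at z 8..18
b=P[50:215,20:200]; c=im['frame'][50:215,20:200].astype(int); 
m=(b[...,2]>.001)&(b[...,2]<.02)&(c.max(2)<60)
n,l,st,_=cv2.connectedComponentsWithStats(m.astype(np.uint8)); k=1+st[1:,4].argmax(); q=b[l==k]*1000
r=cv2.minAreaRect(q[:,:2].astype(np.float32)); print('tray',np.round(r[0]+r[1]+(r[2],),1),'z',np.median(q[:,2]))
o=masks(im)['orange'][50:215,20:200]; q=b[o]*1000; r=cv2.minAreaRect(q[:,:2].astype(np.float32)); print('bay',np.round(r[0]+r[1]+(r[2],),1),'z',np.median(q[:,2]))
b=P[105:140,258:302]; q=b[b[...,2]>.004]*1000; r=cv2.minAreaRect(q[:,:2].astype(np.float32)); print('usb',np.round(r[0]+r[1]+(r[2],),1),'z',np.median(q[:,2]))
E
```

```text
wedge (array([455.05,  84.12, -24.49]), np.float64(0.9016905453024965)) tab [455.3  84.9  13.8  23.5  65.9] zface 22.5 ztab 44.3 965
wedge (array([641.13, 104.2 , -10.03]), np.float64(0.8797114813155795)) tab [642.2 105.   13.2  23.2  81. ] zface 22.7 ztab 44.5 613
tray [ 474.9 -258.2  179.4  143.6   72.8] z 8.585040172231828
bay [nan nan  0.  0.  0.] z nan
usb [458.8 -20.   46.8  16.9  65.1] z 6.5830777847481485
```

Run:
```python
from h import *
go(.4552,.0846,.10,-24.3,False); go(.4552,.0846,.10,155.7,False)
```

```text
t 2.0 shift [ 48.9  51.9 179.4] |d| 193.0 turn [-1.0000e-02 -2.0000e-02  1.1382e+02] q6 -99.3
t 2.0 shift [ 48.9  51.9 179.4] |d| 193.0 turn [ 2.000e-02 -1.000e-02 -6.618e+01] q6 -99.3
```

Emit:
{"api": "apply_moves", "payload": {"series": [[24.5,26,10,0,0,0,0.7],[24.5,26,10,0,0,0,0.7],[0,0,16,0,0,10.4,0.7],[0,0,16,0,0,10.4,0.7],[0,0,16,0,0,10.4,0.7],[0,0,16,0,0,10.4,0.7],[0,0,16,0,0,10.4,0.7],[0,0,16,0,0,10.4,0.7],[0,0,16,0,0,10.4,0.7],[0,0,16,0,0,10.4,0.7],[0,0,16,0,0,10.4,0.7],[0,0,16,0,0,10.4,0.7]]}}

```text
time_s: 3.5
position: [0.4552, 0.0847, 0.0991]
tool_rot: [[0.255, 0.967, 0.001], [0.967, -0.255, 0.0], [0.0, 0.001, -1.0]]
ft_force: [0.4, -0.2, -0.2]
grip_width: 0.0597
gripper_force: 0.0
```

Emit:
{"api": "apply_moves", "payload": {"series": [[0,0,0,0,0,10,0.6],[0,0,0,0,0,0,0.6],[0,0,0,0,0,0,0.6]]}}

```text
time_s: 3.88
position: [0.4556, 0.0842, 0.0996]
tool_rot: [[0.411, 0.912, 0.001], [0.912, -0.411, -0.0], [0.0, 0.001, -1.0]]
ft_force: [-0.2, -0.8, 0.3]
grip_width: 0.0514
gripper_force: 0.0
```

Run:
```python
from h import *
im,P=snap('wrist','w3.png')
m=masks(im)['orange']; q=P[m]*1000; tab=q[(q[:,2]>38)&(q[:,2]<50)]; print(m.sum(),len(tab))
if len(tab): print(np.round(cv2.minAreaRect(tab[:,:2].astype(np.float32)),1) if 0 else cv2.minAreaRect(tab[:,:2].astype(np.float32)),np.median(tab[:,2]))
s=telemetry.observe();print(s['grip_width'],s['position'])
go(.4552,.0846,.026,-24.3,False)
```

```text
5887 938
((550.3864135742188, 102.26778411865234), (208.75656127929688, 16.727924346923828), 1.2868486642837524) 44.17875785467119
0.05105696812060351 [0.45561307 0.08414982 0.0996201 ]
t 3.92 shift [ 0.2 -0.6 73.6] |d| 73.6 turn [ 0.03 -0.01 -0.01] q6 20.1
```

View pics/w3.png

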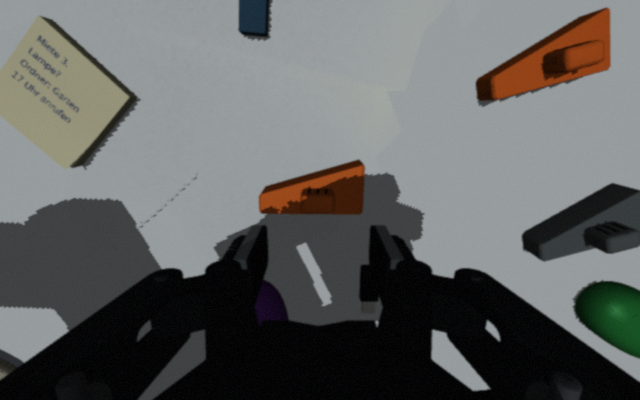

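Run:
```python
from h import *
im,P=snap('wrist')
wedge(im,P,(250,150,375,222),-24)
m=masks(im)['orange'][150:222,250:375]; q=P[150:222,250:375][m]*1000; tab=q[(q[:,2]>35)]; print(cv2.minAreaRect(tab[:,:2].astype(np.float32)))
```

```text
wedge (array([455.49,  84.85, -23.96]), np.float64(0.5146827299612675)) tab [448.8  93.    2.8   3.6  66.6] zface 22.4 ztab 43.5 1422
((448.63323974609375, 92.88459014892578), (4.003052711486816, 2.5452427864074707), 15.513809204101562)
```

Emit:
{"api": "apply_moves", "payload": {"series": [[0,-0.5,25,0,0,0,0.6],[0,0,25,0,0,0,0.6],[0,0,23,0,0,0,0.55],[0,0,0,0,0,0,0],[0,0,0,0,0,0,0],[0,0,0,0,0,0,0],[0,0,0,0,0,0,0],[0,0,0,0,0,0,0]], "grip_force": 40}}

```text
time_s: 4.97
position: [0.4553, 0.0841, 0.0266]
tool_rot: [[0.415, 0.91, 0.0], [0.91, -0.415, -0.0], [0.0, 0.0, -1.0]]
ft_force: [-0.3, -1.6, -0.7]
grip_width: 0.0234
gripper_force: 40.9
```

```bash
cat >> h.py <<'E'
def tray(x,y,c=(474.5,-257.0,-17.2)):
    a=np.radians(c[2]); return (c[0]+np.cos(a)*x-np.sin(a)*y)/1000,(c[1]+np.sin(a)*x+np.cos(a)*y)/1000
E
python3 -c "
from h import *
go(*tray(-43,36),.15,-107.2,False)"
```

```text
t 4.97 shift [-272.1  111.7 -123.4] |d| 319.0 turn [ 1.000e-02 -2.000e-02  8.271e+01] q6 20.2
```

Emit:
{"api": "apply_moves", "payload": {"series": [[0,0,-30,0,0,0,0],[0,0,-40,0,0,0,0],[-38.8,16,-30,0,0,0,0],[-38.8,16,-23,0,0,0,0],[-38.8,16,0,0,0,0,0],[-38.8,16,0,0,0,0,0],[-38.8,16,0,0,0,0,0],[-38.8,16,0,0,0,0,0],[-39.3,15.7,0,0,0,10,0],[0,0,0,0,0,10.5,0],[0,0,0,0,0,10.5,0],[0,0,0,0,0,10.5,0]]}}

```text
time_s: 6.48
position: [0.4439, -0.2099, 0.1493]
tool_rot: [[0.916, 0.401, -0.0], [0.401, -0.916, 0.0], [-0.0, -0.0, -1.0]]
ft_force: [-0.1, 0.4, -1.5]
grip_width: 0.0231
gripper_force: 41.0
```

Emit:
{"api": "apply_moves", "payload": {"series": [[0,0,0,0,0,10.5,0],[0,0,0,0,0,10.5,0],[0,0,0,0,0,10.5,0],[0,0,0,0,0,9.7,0],[0,0,0,0,0,0,0],[0,0,0,0,0,0,0]]}}

```text
time_s: 7.22
position: [0.444, -0.2098, 0.1493]
tool_rot: [[0.956, -0.293, -0.0], [-0.293, -0.956, 0.0], [-0.0, -0.0, -1.0]]
ft_force: [0.8, -0.3, -0.5]
grip_width: 0.023
gripper_force: 41.0
```

Run:
```python
from h import *
im,P=snap('wrist','w4.png'); np.save('w4.npy',P)
s=telemetry.observe();print(s['grip_width'],s['gripper_force'],s['position']);go(*tray(-43,36),.15,-107.2,False)
```

```text
0.022972354119203998 41.03345811367035 [ 0.44401319 -0.20986248  0.14934514]
t 7.28 shift [ 0.1  0.  -0.7] |d| 0.7 turn [0.   0.   0.16] q6 67.9
```

View pics/w4.png

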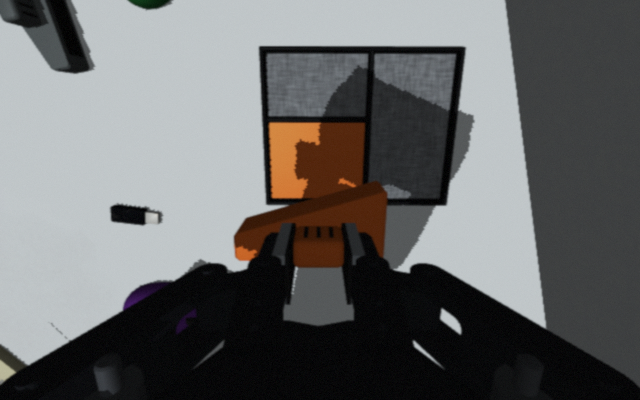

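```bash
cat >> h.py <<'E'
def ray(im,s,u,v,z):
    f=200/np.tan(np.radians(im['vertical_fov'])/2)
    if 'eye' in im: R=np.array(im['attitude']); t=np.array(im['eye'])
    else: M=np.array(im['mount']); Rt=np.array(s['tool_rot']); R=Rt@M[:3,:3]; t=Rt@M[:3,3]+np.array(s['position'])
    d=R@np.array([(u-im['cx'])/f,-(v-im['cy'])/f,-1]); return (t+d*(z-t[2])/d[2])*1000
E
python3 - <<'E'
from h import *
im,P=snap('wrist'); s=telemetry.observe()
g=im['frame'].max(2)
b=P[40:215,245:475]; c=g[40:215,245:475]
q=b[(b[...,2]>.005)&(b[...,2]<.018)&(c<45)]*1000; print(len(q),cv2.minAreaRect(q[:,:2].astype(np.float32)),np.percentile(q[:,2],[10,50,90]))
C=[ray(im,s,u,v,.012) for u,v in [(260.5,46.5),(465.5,46.5),(446.5,204.5),(267,204.5)]]
for p in C: print(p.round(1))
C=np.array(C); print('c',C.mean(0).round(1),[np.linalg.norm(C[i]-C[(i+1)%4]).round(1) for i in range(4)], [np.degrees(np.arctan2(*(C[(i+1)%4]-C[i])[[1,0]])).round(1) for i in range(4)])
for v in (80,160):print(v,g[v,255:275]); 
print(g[42:54,300],g[195:212,290])
# held wedge head/ lower edge
m=masks(im)['orange']; q=P[180:275,230:390][m[180:275,230:390]]*1000; print('wedge z',np.percentile(q[:,2],[2,20,50,80,98]).round(1))
E
```

```text
3790 ((474.70819091796875, -259.5690002441406), (176.48956298828125, 142.21865844726562), 73.0218276977539) [ 7.33461984  9.69809989 11.00573384]
[ 568.  -197.5   12. ]
[ 516.8 -364.1   12. ]
[ 381.7 -322.4   12. ]
[ 433.  -155.2   12. ]
c [ 474.9 -259.8   12. ] [np.float64(174.2), np.float64(141.4), np.float64(174.9), np.float64(141.5)] [np.float64(-107.1), np.float64(162.9), np.float64(73.0), np.float64(-17.4)]
80 [200 201 201 196 174 117  51  20  10  13  13  44  80 111 118 117 116 117
 115 117]
160 [200 202 200 202 201 200 199 194 159  85  32  18  12   4  36  99 167 204
 211 212]
[200 200 196 174  87  25  22  19  11  11  23  65] [212 209 185 100  24   5  11  17  26  33  47  56  54  55  53  55  57]
wedge z [nan nan nan nan nan]
```

```bash
sed -i 's/474.5,-257.0,-17.2/474.8,-259.0,-17.1/' h.py
python3 -c "
from h import *
go(*tray(-43,35),.030,-107.1,False)"
```

```text
t 7.33 shift [  0.9   2.9 119.3] |d| 119.4 turn [-0.    0.    0.02] q6 67.9
```

Emit:
{"api": "apply_moves", "payload": {"series": [[0.9,2.9,30,0,0,0,0],[0,0,30,0,0,0,0],[0,0,30,0,0,0,0],[0,0,15,0,0,0,0],[0,0,8,0,0,0,0],[0,0,6,0,0,0,0],[0,0,0,0,0,0,0]]}}

```text
time_s: 8.2
position: [0.4441, -0.2129, 0.0304]
tool_rot: [[0.955, -0.295, 0.0], [-0.295, -0.955, -0.0], [0.0, 0.0, -1.0]]
ft_force: [0.5, -0.1, -0.4]
grip_width: 0.023
gripper_force: 41.0
```

Release, rise, move back for a look while heading to the second wedge.

Emit:
{"api": "apply_moves", "payload": {"series": [[0,0,0.5,0,0,0,0.5],[0,0,0,0,0,0,0.5],[0,0,0,0,0,0,0.5],[0,0,-30,0,0,0,0.5],[0,0,-40,0,0,0,0.5],[0,0,-50,0,0,0,0.5],[0,0,-30,0,0,0,0.5],[0,0,0,0,0,0,0.5]]}}

```text
time_s: 9.2
position: [0.4447, -0.2134, 0.1819]
tool_rot: [[0.955, -0.295, 0.004], [-0.295, -0.955, -0.003], [0.004, 0.002, -1.0]]
ft_force: [-0.2, -0.7, -0.7]
grip_width: 0.0424
gripper_force: 0.0
```

Run:
```python
from h import *
im,P=snap('wrist','w5.png'); np.save('w5.npy',P)
s=telemetry.observe();print(s['position']);go(.6417,.1046,.12,-9.5,False);go(.6417,.1046,.12,170.5,False)
```

```text
[ 0.44408723 -0.21293192  0.18019098]
t 9.25 shift [  94.8 -361.8   60.1] |d| 378.8 turn [ 9.000e-02 -3.000e-02 -9.769e+01] q6 67.8
t 9.25 shift [  94.8 -361.8   60.1] |d| 378.8 turn [-3.000e-02 -9.000e-02  8.231e+01] q6 67.8
```

View pics/w5.png

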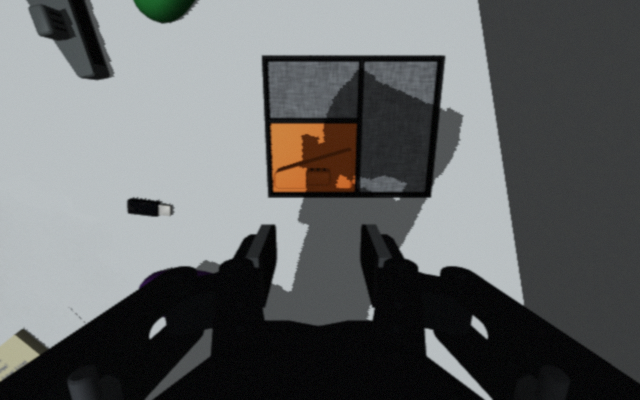

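Run:
```python
from h import *
P=np.load('w5.npy')*1000; q=P[115:200,262:365].reshape(-1,3); q=q[np.isfinite(q[:,2])]
f=q[(q[:,2]>19)&(q[:,2]<29)]; t=q[q[:,2]>38]
print(len(f),fit(WEDGE,f[:,:2],[444,-213,-107]),cv2.minAreaRect(t[:,:2].astype(np.float32)),len(t),np.median(f[:,2]),np.median(t[:,2]))
```

```text
1712 (array([ 445.34, -214.71, -107.55]), np.float64(0.972147849822761)) ((445.3135070800781, -214.45567321777344), (22.994050979614258, 14.203272819519043), 72.64883422851562) 386 25.40398880991321 47.033010503922114
```

Emit:
{"api": "apply_moves", "payload": {"series": [[11.8,-45.2,0,0,0,0,0.6],[11.8,-45.2,0,0,0,0,0.6],[11.8,-45.2,0,0,0,0,0.6],[11.8,-45.2,0,0,0,0,0.6],[11.8,-45.2,0,0,0,0,0.6],[11.8,-45.2,0,0,0,0,0.6],[11.8,-45.2,0,0,0,0,0.6],[12.2,-45.4,0,0,0,-10.4,0.6],[0,0,15,0,0,-10.4,0.6],[0,0,15,0,0,-10.4,0.6],[0,0,15,0,0,-10.4,0.6],[0,0,15,0,0,-10.4,0.6]]}}

```text
time_s: 10.75
position: [0.6408, 0.1047, 0.1173]
tool_rot: [[0.818, 0.576, -0.003], [0.576, -0.818, 0.0], [-0.003, -0.002, -1.0]]
ft_force: [0.4, 0.6, 0.4]
grip_width: 0.0512
gripper_force: 0.0
```

Emit:
{"api": "apply_moves", "payload": {"series": [[0,0,0,0,0,-10.4,0.6],[0,0,0,0,0,-10.4,0.6],[0,0,0,0,0,-10.4,0.6],[0,0,0,0,0,-10.4,0.6],[0,0,0,0,0,-4.1,0.6],[0,0,0,0,0,0,0.6],[0,0,0,0,0,0,0.6]]}}

```text
time_s: 11.62
position: [0.6413, 0.1047, 0.1189]
tool_rot: [[0.166, 0.986, -0.002], [0.986, -0.166, 0.0], [-0.0, -0.001, -1.0]]
ft_force: [0.3, -0.5, -0.0]
grip_width: 0.0512
gripper_force: 0.0
```

Run:
```python
from h import *
im,P=snap('wrist','w6.png'); np.save('w6.npy',P)
s=telemetry.observe();print(s['position'],s['q'].round(1));go(.6417,.1046,.0266,-9.5,False)
q=P[130:225,240:380].reshape(-1,3)*1000; q=q[np.isfinite(q[:,2])&(abs(q[:,0]-642)<55)&(abs(q[:,1]-105)<40)]
f=q[(q[:,2]>17)&(q[:,2]<29)]; print(len(f),fit(WEDGE,f[:,:2],[642,105,-10]))
t=q[(q[:,2]>38)&(q[:,2]<50)]; print(cv2.minAreaRect(t[:,:2].astype(np.float32)))
```

```text
[0.64134133 0.10467225 0.11915022] [-1.1 36.9 66.7 -0.  76.4  8.4]
t 11.68 shift [ 0.   0.5 92.5] |d| 92.6 turn [-0.06  0.01 -0.06] q6 8.4
2598 (array([642.96, 104.77,  -9.19]), np.float64(0.9839320427831619))
((642.9736328125, 104.65792083740234), (14.855390548706055, 23.681835174560547), 81.00822448730469)
```

Emit:
{"api": "apply_moves", "payload": {"series": [[-0.3,0.7,30,0,0,0,0.6],[0,0,30,0,0,0,0.6],[0,0,23,0,0,0,0.55],[0,0,9.5,0,0,0,0.5],[0,0,0,0,0,0,0],[0,0,0,0,0,0,0],[0,0,0,0,0,0,0],[0,0,0,0,0,0,0],[0,0,0,0,0,0,0]]}}

```text
time_s: 12.8
position: [0.6423, 0.1043, 0.0275]
tool_rot: [[0.165, 0.986, 0.0], [0.986, -0.165, -0.0], [-0.0, 0.0, -1.0]]
ft_force: [-1.1, 0.8, 1.1]
grip_width: 0.0227
gripper_force: 43.2
```

Run:
```python
from h import *
s=telemetry.observe();print(s['position'],s['grip_width'],s['gripper_force']);go(*tray(-17,45),.15,72.5,False)
```

```text
[0.64227999 0.10426392 0.02752175] 0.022709057844656513 43.1926828622818
t 12.8 shift [-339.1 -116.1 -122.5] |d| 378.8 turn [ 1.000e-02  1.000e-02 -8.199e+01] q6 8.3
```

Emit:
{"api": "apply_moves", "payload": {"series": [[0,0,-35,0,0,0,0],[0,0,-50,0,0,0,0],[-20,-7,-37.5,0,0,0,0],[-45.5,-15.6,0,0,0,0,0],[-45.5,-15.6,0,0,0,0,0],[-45.5,-15.6,0,0,0,0,0],[-45.5,-15.6,0,0,0,0,0],[-45.5,-15.6,0,0,0,0,0],[-45.5,-15.6,0,0,0,0,0],[-46,-15.5,0,0,0,-10,0],[0,0,0,0,0,-10.3,0],[0,0,0,0,0,-10.3,0]]}}

```text
time_s: 14.3
position: [0.4714, -0.2115, 0.15]
tool_rot: [[-0.364, 0.931, 0.0], [0.931, 0.364, -0.0], [-0.0, 0.0, -1.0]]
ft_force: [-0.9, -0.4, -0.9]
grip_width: 0.023
gripper_force: 43.0
```

Emit:
{"api": "apply_moves", "payload": {"series": [[0,0,0,0,0,-10.3,0],[0,0,0,0,0,-10.3,0],[0,0,0,0,0,-10.3,0],[0,0,0,0,0,-10.3,0],[0,0,0,0,0,-10,0],[0,0,0,0,0,0,0],[0,0,0,0,0,0,0]]}}

```text
time_s: 15.18
position: [0.4718, -0.2109, 0.1499]
tool_rot: [[-0.952, 0.307, 0.0], [0.307, 0.952, -0.0], [-0.0, -0.0, -1.0]]
ft_force: [-0.2, -1.0, -0.9]
grip_width: 0.0232
gripper_force: 43.0
```

Run:
```python
from h import *
im,P=snap('wrist','w7.png'); np.save('w7.npy',P)
s=telemetry.observe();print(s['position'],s['grip_width'],s['gripper_force'])
x,y=tray(0,0); a=np.array(tray(30,10))-[x,y]; print(a)
go(.4441+a[0],-.2129+a[1],.031,72.6,False)
```

```text
[ 0.47178812 -0.21093813  0.14986533] 0.023323188386840155 43.027989864349365
[0.03161419 0.00073672]
t 15.22 shift [ -4.1   0.  118.9] |d| 118.9 turn [-0.    0.01 -0.45] q6 -109.4
```

View pics/w7.png

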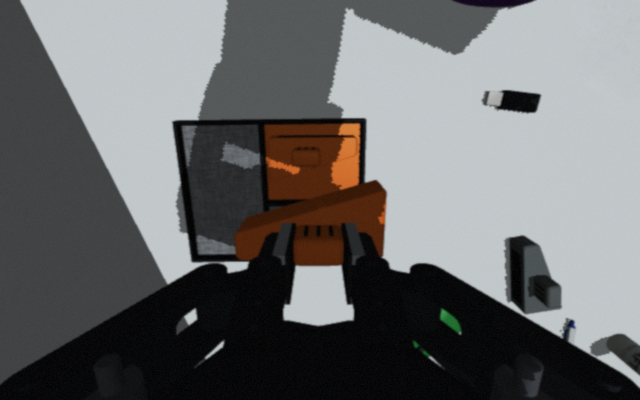

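Emit:
{"api": "apply_moves", "payload": {"series": [[-4.1,0,30,0,0,-0.4,0],[0,0,30,0,0,0,0],[0,0,28,0,0,0,0],[0,0,12,0,0,0,0],[0,0,8,0,0,0,0],[0,0,6,0,0,0,0],[0,0,4.5,0,0,0,0],[0,0,0,0,0,0,0]]}}

```text
time_s: 16.23
position: [0.4757, -0.2122, 0.0314]
tool_rot: [[-0.955, 0.297, 0.0], [0.297, 0.955, -0.0], [-0.0, -0.0, -1.0]]
ft_force: [-0.8, 0.8, -1.0]
grip_width: 0.0229
gripper_force: 43.0
```

Emit:
{"api": "apply_moves", "payload": {"series": [[1,0,0.5,0,0,0,0],[1,0,0,0,0,0,0],[0.7,0,0,0,0,0,0],[0,0,0,0,0,0,0]]}}

```text
time_s: 16.73
position: [0.4731, -0.2114, 0.0309]
tool_rot: [[-0.955, 0.297, 0.0], [0.297, 0.955, -0.0], [-0.0, -0.0, -1.0]]
ft_force: [-0.3, -0.1, -0.9]
grip_width: 0.0227
gripper_force: 43.0
```

Emit:
{"api": "apply_moves", "payload": {"series": [[0.6,0,0,0,0,0,0],[0.6,0,0,0,0,0,0],[0,0,0,0,0,0,0]]}}

```text
time_s: 17.1
position: [0.4719, -0.211, 0.0308]
tool_rot: [[-0.955, 0.297, -0.0], [0.297, 0.955, 0.0], [0.0, 0.0, -1.0]]
ft_force: [-0.2, -0.3, -0.4]
grip_width: 0.0231
gripper_force: 43.0
```

Emit:
{"api": "apply_moves", "payload": {"series": [[0.8,0,0,0,0,0,0],[0.8,0,0.3,0,0,0,0],[0.5,0,0,0,0,0,0],[0,0,0,0,0,0,0.5],[0,0,0,0,0,0,0.5],[0,0,0,0,0,0,0.5],[0,0,-30,0,0,0,0.5],[0,0,-40,0,0,0,0.5],[0,0,-50,0,0,0,0.5],[-30,0,-30,0,0,0,0.5],[-20,0,0,0,0,0,0.5],[0,0,0,0,0,0,0.5]]}}

```text
time_s: 18.6
position: [0.5181, -0.2253, 0.1802]
tool_rot: [[-0.955, 0.297, -0.0], [0.297, 0.955, 0.0], [0.0, 0.0, -1.0]]
ft_force: [-0.2, -0.3, -0.6]
grip_width: 0.0427
gripper_force: 0.0
```

Run:
```python
from h import *
im,P=snap('wrist','w8.png'); np.save('w8.npy',P)
s=telemetry.observe();print(s['position'])
q=P.reshape(-1,3)*1000; t=q[(q[:,2]>38)&(q[:,2]<52)&(abs(q[:,0]-456)<70)&(abs(q[:,1]+209)<60)]
print(len(t)); 
im2=(im['frame'][:,:,::-1]); cv2.imwrite('pics/w8c.png',cv2.resize(im2[100:260,200:400],None,fx=4,fy=3.5)[:600])
```

```text
[ 0.5173301  -0.22498211  0.17992533]
872
```

View pics/w8.png

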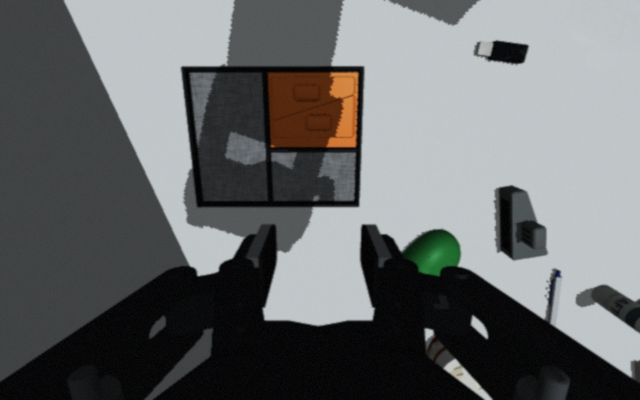

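Run:
```python
from h import *
P=np.load('w8.npy')*1000; q=P[60:160,262:365].reshape(-1,3); q=q[np.isfinite(q[:,2])]
t=q[(q[:,2]>38)]; 
c,l,cen=cv2.kmeans(t[:,:2].astype(np.float32),2,None,(3,50,.1),5,0)
R=np.array([[np.cos(np.radians(17.1)),-np.sin(np.radians(17.1))],[np.sin(np.radians(17.1)),np.cos(np.radians(17.1))]])
f=q[(q[:,2]>20)]; 
for k in (0,1): r=cv2.minAreaRect(t[l[:,0]==k,:2].astype(np.float32)); print(r,'tray',(R@(np.array(r[0])-[474.8,-259])).round(1))
r=cv2.minAreaRect(f[:,:2].astype(np.float32)); print('block',r,'tray',(R@(np.array(r[0])-[474.8,-259])).round(1))
go(.6265,.227,.17,89,False)
```

```text
((441.1076965332031, -212.89212036132812), (23.78970718383789, 14.292204856872559), 72.67864990234375) tray [-45.8  34.2]
((468.50347900390625, -210.31298828125), (22.53297233581543, 14.069157600402832), 72.42660522460938) tray [-20.3  44.7]
block ((455.31414794921875, -211.65924072265625), (80.61595153808594, 55.50254440307617), 72.69783020019531) tray [-32.5  39.5]
t 18.65 shift [ 30.  464.   10.1] |d| 465.1 turn [  0.03  -0.07 -16.28] q6 -108.2
```

Emit:
{"api": "apply_moves", "payload": {"series": [[3,46.4,1,0,0,0,1],[3,46.4,1,0,0,0,1],[3,46.4,1,0,0,0,1],[3,46.4,1,0,0,0,1],[3,46.4,1,0,0,0,1],[3,46.4,1,0,0,0,1],[3,46.4,1,0,0,0,1],[3,46.4,1,0,0,0,1],[3,46.4,1,0,0,0,1],[3,46.4,1,0,0,-8.2,1],[0,0,0,0,0,-8.1,1],[0,0,0,0,0,0,1]]}}

```text
time_s: 20.15
position: [0.6262, 0.2267, 0.1699]
tool_rot: [[-1.0, 0.018, -0.002], [0.018, 1.0, -0.0], [0.002, -0.0, -1.0]]
ft_force: [0.3, -0.1, 0.0]
grip_width: 0.0856
gripper_force: 0.0
```

Emit:
{"api": "apply_moves", "payload": {"series": [[40,0,0,0,0,0,1],[0,0,0,0,0,0,1],[0,0,0,0,0,0,1]]}}

```text
time_s: 20.52
position: [0.5874, 0.2268, 0.1709]
tool_rot: [[-1.0, 0.02, 0.001], [0.02, 1.0, 0.0], [-0.001, 0.0, -1.0]]
ft_force: [-0.4, -0.3, 0.0]
grip_width: 0.0853
gripper_force: 0.0
```

Run:
```python
from h import *
im,P=snap('wrist','w9.png'); np.save('w9.npy',P)
s=telemetry.observe();print(s['position'])
q=P.reshape(-1,3)*1000; m=(q[:,2]>9)&(q[:,2]<45)&(abs(q[:,0]-627)<75)&(abs(q[:,1]-227)<50); q=q[m]
r=cv2.minAreaRect(q[:,:2].astype(np.float32)); print(len(q),r,q[:,2].max())
v,u=np.nonzero(m.reshape(400,640)); print(u.min(),u.max(),v.min(),v.max())
e=cv2.fitEllipse(cv2.convexHull(q[:,:2].astype(np.float32)));print(e)
```

```text
[0.58763302 0.22686642 0.1707552 ]
4054 ((626.1300659179688, 223.8729705810547), (54.07997512817383, 101.7032699584961), 87.50552368164062) 35.16449013149398
291 342 161 254
((626.076171875, 223.7220916748047), (57.800045013427734, 104.01676177978516), 86.14259338378906)
```

View pics/w9.png

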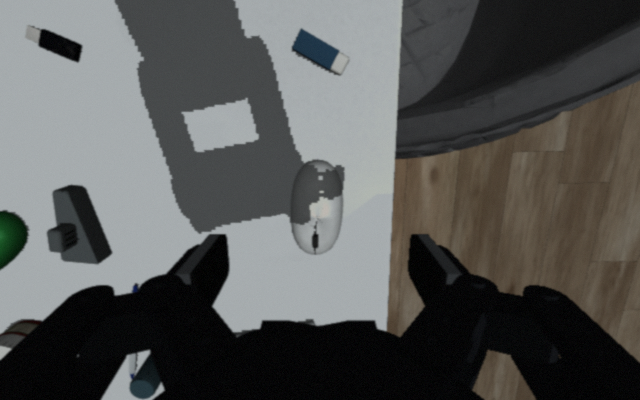

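Run:
```python
from h import *
for n,z,b in [('w9',.1708,(225,300,170,232)),('w8',.1799,(225,300,230,280)),('w6',.1191,(220,300,220,275))]:
    P=np.load(n+'.npy'); q=P[b[0]:b[1],b[2]:b[3]].reshape(-1,3); q=q[q[:,2]>z-.03]; print(n,len(q),((np.sort(q[:,2])[:30:6]-z)*1000).round(1))
go(.6265,.2245,.06,87,False)
```

```text
w9 3041 [10.5 12.  12.5 12.7 12.8]
w8 2836 [0.  0.8 1.6 2.5 3.2]
w6 2864 [1.2 2.1 2.5 3.  3.3]
t 20.57 shift [-38.8  -1.6 110.8] |d| 117.4 turn [0.   0.04 1.88] q6 -78.5
```

Emit:
{"api": "apply_moves", "payload": {"series": [[-20,-0.8,30,0,0,1.9,1],[-18.9,-0.8,30,0,0,0,1],[0,0,35,0,0,0,1],[0,0,30,0,0,0,1],[0,0,22,0,0,0,1],[0,0,14,0,0,0,1],[0,0,0,0,0,0,1]]}}

```text
time_s: 21.45
position: [0.6259, 0.2242, 0.0087]
tool_rot: [[-0.999, 0.051, -0.001], [0.051, 0.999, -0.0], [0.001, -0.0, -1.0]]
ft_force: [-0.7, -0.6, 0.2]
grip_width: 0.0855
gripper_force: 0.0
```

Emit:
{"api": "apply_moves", "payload": {"series": [[0,0,0,0,0,0,0.3],[0,0,0,0,0,0,0.3],[0,0,0,0,0,0,0.3],[0,0,0,0,0,0,0.3],[0,0,0,0,0,0,0.3],[0,0,0,0,0,0,0.3]], "grip_force": 30}}

```text
time_s: 22.2
position: [0.6263, 0.2246, 0.0109]
tool_rot: [[-0.999, 0.05, 0.002], [0.05, 0.999, 0.0], [-0.002, 0.0, -1.0]]
ft_force: [-1.0, -0.8, 6.4]
grip_width: 0.0504
gripper_force: 30.9
```

Emit:
{"api": "apply_moves", "payload": {"series": [[0,0,-5,0,0,0,0.3],[0,0,-20,0,0,0,0.3],[0,0,-30,0,0,0,0.3],[0,0,-45,0,0,0,0.3],[0,0,0,0,0,0,0.3]], "grip_force": 40}}

```text
time_s: 22.82
position: [0.6273, 0.2249, 0.1135]
tool_rot: [[-0.999, 0.05, 0.007], [0.05, 0.999, 0.001], [-0.007, 0.002, -1.0]]
ft_force: [0.7, -0.2, -1.0]
grip_width: 0.0499
gripper_force: 40.6
```

Run:
```python
from h import *
s=telemetry.observe();print(s['position'],s['grip_width'],s['gripper_force'])
im,P=snap('side','s2.png')
p=s['position']; q=P.reshape(-1,3)*1000; m=(abs(q[:,0]-p[0]*1000)<70)&(abs(q[:,1]-p[1]*1000)<70)&(q[:,2]>40)&(q[:,2]<160)
v,u=np.nonzero(m.reshape(400,640)); print(u.min(),u.max(),v.min(),v.max())
c=im['frame'].reshape(-1,3)[m].astype(int); w=q[m][c.min(1)>110]; print(len(w),np.percentile(w,[1,50,99],axis=0).round(0))
b=im['frame'][max(0,v.min()-20):v.max()+40,u.min()-30:u.max()+30,::-1]; k=min(800/b.shape[1],600/b.shape[0]); cv2.imwrite('pics/s2c.png',cv2.resize(b,None,fx=k,fy=k))
im,P=snap('wrist'); q=P.reshape(-1,3)*1000; c=im['frame'].reshape(-1,3).astype(int)
go(*tray(0,-53),.13,72.9,False)
```

```text
[0.62733487 0.22486026 0.11351951] 0.049860641774352725 40.55096631869674
214 276 234 283
575 [[579. 195. 106.]
 [609. 245. 120.]
 [677. 253. 142.]]
t 22.93 shift [ 139.1 -541.8  -20.6] |d| 559.8 turn [-0.   -0.02 14.21] q6 -77.6
```

View pics/s2c.png

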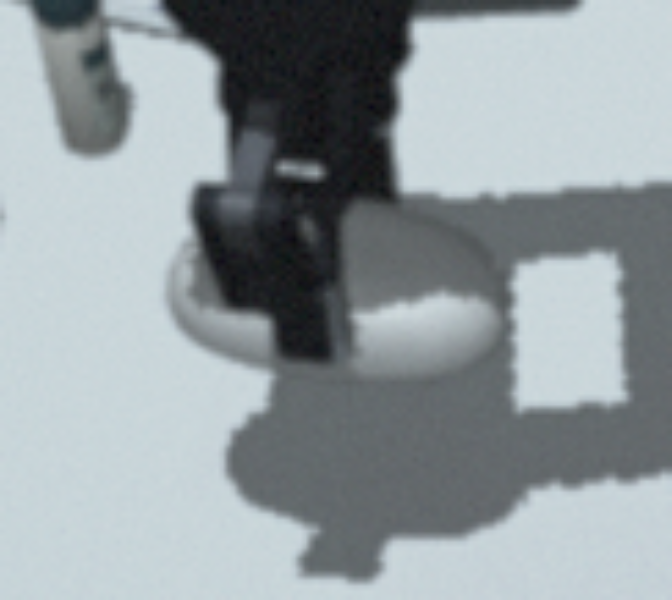

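Emit:
{"api": "apply_moves", "payload": {"series": [[0,0,-21,0,0,0,0.3],[12.6,-49.3,0,0,0,0,0.3],[12.6,-49.3,0,0,0,0,0.3],[12.6,-49.3,0,0,0,0,0.3],[12.6,-49.3,0,0,0,0,0.3],[12.6,-49.3,0,0,0,0,0.3],[12.6,-49.3,0,0,0,0,0.3],[12.6,-49.3,0,0,0,0,0.3],[12.6,-49.3,0,0,0,0,0.3],[12.6,-49.3,0,0,0,0,0.3],[12.6,-49.3,0,0,0,0,0.3],[13,-48.8,0,0,0,7.1,0.3]]}}

```text
time_s: 24.42
position: [0.4584, -0.3107, 0.1291]
tool_rot: [[-0.984, 0.176, -0.002], [0.176, 0.984, 0.002], [0.002, 0.002, -1.0]]
ft_force: [0.9, -0.8, -0.7]
grip_width: 0.05
gripper_force: 40.7
```

Emit:
{"api": "apply_moves", "payload": {"series": [[0,0,0,0,0,7.1,0.3],[0,0,0,0,0,0,0.3],[0,0,0,0,0,0,0.3]]}}

```text
time_s: 24.8
position: [0.4596, -0.3089, 0.1299]
tool_rot: [[-0.957, 0.291, -0.001], [0.291, 0.957, 0.001], [0.001, 0.001, -1.0]]
ft_force: [-0.4, 0.5, -1.5]
grip_width: 0.0497
gripper_force: 40.7
```

Run:
```python
from h import *
s=telemetry.observe();print(s['position'],s['grip_width'],s['gripper_force'])
im,P=snap('wrist','w10.png')
c=im['frame'].astype(int); 
go(*tray(0,-53),.015,72.9,False)
```

```text
[ 0.45957874 -0.30886763  0.12988961] 0.049720461443874174 40.7384339813143
t 24.85 shift [ 1.000e-01 -9.000e-01  1.151e+02] |d| 115.1 turn [ 0.03 -0.05  0.17] q6 -119.2
```

View pics/w10.png

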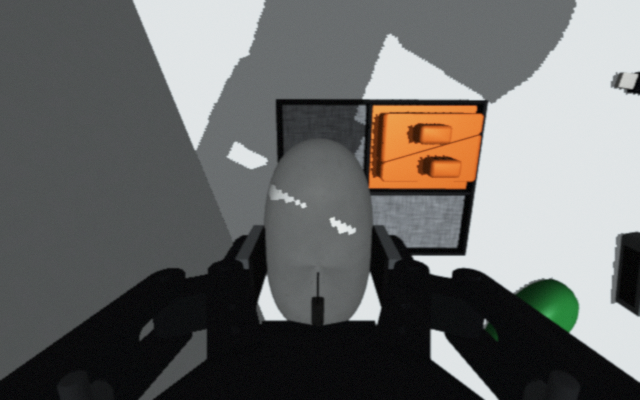

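Emit:
{"api": "apply_moves", "payload": {"series": [[0,-0.9,30,0,0,0,0.3],[0,0,35,0,0,0,0.3],[0,0,25,0,0,0,0.3],[0,0,12,0,0,0,0.3],[0,0,7,0,0,0,0.3],[0,0,3,0,0,0,0.3],[0,0,0,0,0,0,0.3]]}}

```text
time_s: 25.72
position: [0.4596, -0.3106, 0.019]
tool_rot: [[-0.956, 0.294, 0.001], [0.294, 0.956, -0.001], [-0.001, -0.0, -1.0]]
ft_force: [-0.2, 0.1, -1.7]
grip_width: 0.0501
gripper_force: 40.7
```

Emit:
{"api": "apply_moves", "payload": {"series": [[0,0,2,0,0,0,0.3],[0,0,1.5,0,0,0,0.3],[0,0,0,0,0,0,0.3]]}}

```text
time_s: 26.1
position: [0.4593, -0.3104, 0.015]
tool_rot: [[-0.956, 0.294, -0.0], [0.294, 0.956, 0.0], [0.0, 0.0, -1.0]]
ft_force: [0.6, -0.1, -1.1]
grip_width: 0.0499
gripper_force: 40.7
```

Emit:
{"api": "apply_moves", "payload": {"series": [[0,0,0.7,0,0,0,0.3],[0,0,0,0,0,0,0.72],[0,0,0,0,0,0,0.72],[0,0,0,0,0,0,0.72],[0,0,-15,0,0,0,0.72],[0,0,-30,0,0,0,0.72],[0,0,-45,0,0,0,0.72],[0,0,-45,0,0,0,0.72],[0,0,-30,0,0,0,0.72],[0,0,0,0,0,0,0.5]]}}

```text
time_s: 27.35
position: [0.46, -0.311, 0.1825]
tool_rot: [[-0.956, 0.294, 0.004], [0.294, 0.956, -0.004], [-0.005, -0.003, -1.0]]
ft_force: [-0.1, 0.2, 0.0]
grip_width: 0.0445
gripper_force: 0.0
```

Run:
```python
from h import *
s=telemetry.observe();print(s['position'])
im,P=snap('top','t2.png')
c=im['frame'].astype(int); b=P[190:280,370:480]*1000; m=(c[190:280,370:480].min(2)>90)&(b[...,2]>17); q=b[m]; 
a=np.radians(17.1); R=np.array([[np.cos(a),-np.sin(a)],[np.sin(a),np.cos(a)]])
if len(q)>5:
    r=cv2.minAreaRect(q[:,:2].astype(np.float32)); print(len(q),r,(R@(np.array(r[0])-[474.8,-259])).round(1),q[:,2].max())
# usb from w2
go(.459,-.017,.13,65,False); go(.459,-.017,.13,90,False)
```

```text
[ 0.4599862  -0.31101211  0.18251033]
950 ((331.3592529296875, -218.5224609375), (78.39805603027344, 404.454345703125), 56.40547561645508) [-149.    -3.5] 668.0270673621784
t 27.4 shift [ 86.8 280.4  50.1] |d| 297.8 turn [-0.05  0.12  7.91] q6 -119.2
t 27.4 shift [ 86.8 280.4  50.1] |d| 297.8 turn [ -0.08   0.1  -17.09] q6 -119.2
```

Run:
```python
from h import *
go(.461,-.0145,.13,-25,False)
```

```text
t 27.4 shift [ 85.6 283.4  50.1] |d| 300.3 turn [5.000e-02 1.400e-01 9.791e+01] q6 -119.2
```

Emit:
{"api": "apply_moves", "payload": {"series": [[14.3,47.2,0,0,0,0,0.5],[14.3,47.2,0,0,0,0,0.5],[14.3,47.2,0,0,0,0,0.5],[14.3,47.2,0,0,0,0,0.5],[14.3,47.2,0,0,0,0,0.5],[14.1,47.4,0,0,0,10,0.5],[0,0,10,0,0,10.4,0.5],[0,0,10,0,0,10.4,0.5],[0,0,10,0,0,10.4,0.5],[0,0,10,0,0,10.4,0.5],[0,0,10,0,0,10.4,0.5],[0,0,0,0,0,10.4,0.5]]}}

```text
time_s: 28.9
position: [0.4598, -0.0148, 0.1278]
tool_rot: [[-0.005, 1.0, -0.004], [1.0, 0.005, 0.001], [0.001, -0.004, -1.0]]
ft_force: [-1.0, 0.4, 0.4]
grip_width: 0.0426
gripper_force: 0.0
```

Emit:
{"api": "apply_moves", "payload": {"series": [[0,0,0,0,0,10.4,0.5],[0,0,0,0,0,10.4,0.5],[0,0,0,0,0,4.9,0.5],[-30,0,0,0,0,0,0.5],[0,0,0,0,0,0,0.5],[0,0,0,0,0,0,0.5]]}}

```text
time_s: 29.65
position: [0.448, -0.042, 0.1289]
tool_rot: [[0.424, 0.906, -0.001], [0.906, -0.424, 0.001], [0.0, -0.001, -1.0]]
ft_force: [-0.5, 0.1, 0.2]
grip_width: 0.0426
gripper_force: 0.0
```

Run:
```python
from h import *
s=telemetry.observe();p=s['position'];print(p)
im,P=snap('wrist','w11.png')
q=P.reshape(-1,3)*1000; m=(q[:,2]>4)&(q[:,2]<14)&(np.hypot(q[:,0]-460,q[:,1]+17)<40)
r=cv2.minAreaRect(q[m][:,:2].astype(np.float32)); c=im['frame'].reshape(-1,3)[m].max(1)
print('all',r,m.sum(),np.median(q[m][:,2])); d=q[m][c<60]; print('black',cv2.minAreaRect(d[:,:2].astype(np.float32)),'plug',q[m][c>110].mean(0))
v,u=np.nonzero(m.reshape(400,640)); print(u.min(),u.max(),v.min(),v.max())
```

```text
[ 0.44798591 -0.04201217  0.12891298]
all ((458.806396484375, -20.939199447631836), (46.56721496582031, 16.067495346069336), 65.05741119384766) 914 6.672555963663257
black ((461.744140625, -14.514446258544922), (32.46776580810547, 15.897175788879395), 65.3829345703125) plug [451.97770058 -36.65700968   5.11416352]
310 328 128 180
```

View pics/w11.png

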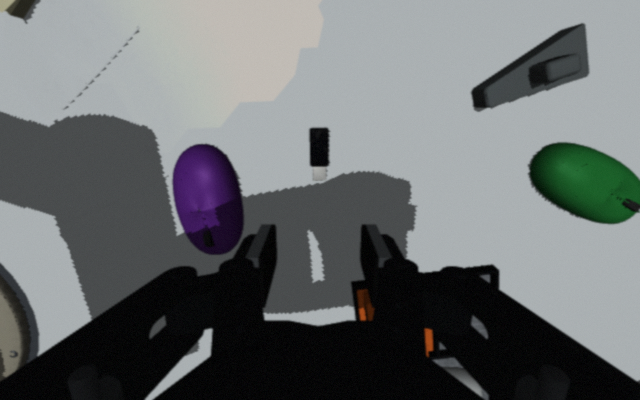

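```bash
python3 -c "
from h import *
go(.4616,-.0146,.0035,-24.8,False)"
```

```text
t 29.7 shift [ 30.4   0.8 125.5] |d| 129.1 turn [-0.05 -0.01 -0.24] q6 4.6
```

Emit:
{"api": "apply_moves", "payload": {"series": [[15.2,0.4,30,0,0,0,0.5],[15.2,0.4,30,0,0,0,0.5],[0,0,30,0,0,0,0.5],[0,0,20,0,0,0,0.5],[0,0,10,0,0,0,0.5],[0,0,5,0,0,0,0.5],[0,0,0,0,0,0,0.5]]}}

```text
time_s: 30.58
position: [0.462, -0.0151, 0.0045]
tool_rot: [[0.423, 0.906, 0.0], [0.906, -0.423, -0.0], [0.0, 0.0, -1.0]]
ft_force: [0.5, -0.9, -0.0]
grip_width: 0.0427
gripper_force: 0.0
```

Emit:
{"api": "apply_moves", "payload": {"series": [[0,0,0,0,0,0,0.1],[0,0,0,0,0,0,0.1],[0,0,0,0,0,0,0.1],[0,0,0,0,0,0,0.1],[0,0,0,0,0,0,0.1]], "grip_force": 30}}

```text
time_s: 31.2
position: [0.4621, -0.0152, 0.0049]
tool_rot: [[0.423, 0.906, 0.001], [0.906, -0.423, -0.0], [0.0, 0.001, -1.0]]
ft_force: [-1.2, -0.0, 5.7]
grip_width: 0.0157
gripper_force: 29.4
```

Emit:
{"api": "apply_moves", "payload": {"series": [[0,0,-10,0,0,0,0.1],[0,0,-30,0,0,0,0.1],[0,0,-40,0,0,0,0.1],[0,0,-45,0,0,0,0.1],[0,0,0,0,0,0,0.1]]}}

```text
time_s: 31.82
position: [0.4631, -0.0154, 0.1325]
tool_rot: [[0.423, 0.906, 0.007], [0.906, -0.423, -0.002], [0.001, 0.007, -1.0]]
ft_force: [0.2, 0.2, -0.4]
grip_width: 0.0157
gripper_force: 29.4
```

```bash
python3 -c "
from h import *
s=telemetry.observe();print(s['grip_width'],s['gripper_force'])
go(*tray(34,39),.13,72.9,False)"
```

```text
0.01574437791967322 29.401279985904694
t 31.82 shift [-172.4  142.     3.3] |d| 223.4 turn [  0.34   0.29 -97.94] q6 8.4
```

Emit:
{"api": "apply_moves", "payload": {"series": [[-34.5,28.4,0,0,0,0,0.1],[-34.5,28.4,0,0,0,0,0.1],[-34.5,28.4,0,0,0,0,0.1],[-34.5,28.4,0,0,0,0,0.1],[-34.4,28.4,0,0,0,-10,0.1],[0,0,0,0,0,-10.4,0.1],[0,0,0,0,0,-10.4,0.1],[0,0,0,0,0,-10.4,0.1],[0,0,0,0,0,-10.4,0.1],[0,0,0,0,0,-10.4,0.1],[0,0,0,0,0,-10.4,0.1],[0,0,0,0,0,-10.4,0.1]]}}

```text
time_s: 33.33
position: [0.5169, -0.2311, 0.1283]
tool_rot: [[-0.849, 0.529, -0.002], [0.529, 0.849, 0.001], [0.002, 0.0, -1.0]]
ft_force: [0.5, -0.8, 0.2]
grip_width: 0.0158
gripper_force: 29.4
```

Emit:
{"api": "apply_moves", "payload": {"series": [[0,0,0,0,0,-10.4,0.1],[0,0,0,0,0,-4.7,0.1],[0,0,0,0,0,0,0.1],[0,0,0,0,0,0,0.1]]}}

```text
time_s: 33.83
position: [0.5172, -0.2313, 0.1289]
tool_rot: [[-0.955, 0.296, -0.001], [0.296, 0.955, 0.001], [0.001, 0.0, -1.0]]
ft_force: [-0.8, 0.0, -0.6]
grip_width: 0.0155
gripper_force: 29.4
```

Run:
```python
from h import *
s=telemetry.observe();print(s['position'],s['grip_width'])
im,P=snap('wrist','w12.png')
go(*tray(34,39),.0085,72.9,False)
```

```text
[ 0.51722805 -0.23129892  0.12889038] 0.015530567377969567
t 33.88 shift [ -1.6   0.  120.5] |d| 120.5 turn [ 0.01 -0.04 -0.13] q6 -108.8
```

View pics/w12.png

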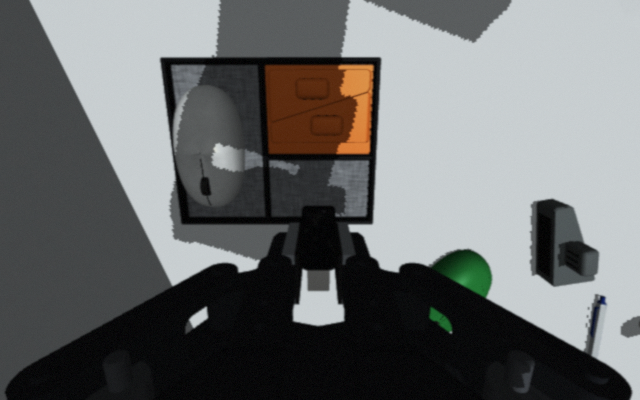

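Emit:
{"api": "apply_moves", "payload": {"series": [[-1.6,0,30,0,0,0,0.1],[0,0,35,0,0,0,0.1],[0,0,28,0,0,0,0.1],[0,0,14,0,0,0,0.1],[0,0,7,0,0,0,0.1],[0,0,3,0,0,0,0.1],[0,0,0,0,0,0,0.1]]}}

```text
time_s: 34.75
position: [0.5193, -0.2321, 0.0129]
tool_rot: [[-0.956, 0.295, 0.001], [0.295, 0.956, -0.001], [-0.001, -0.0, -1.0]]
ft_force: [0.6, 0.4, 0.1]
grip_width: 0.0156
gripper_force: 29.4
```

Emit:
{"api": "apply_moves", "payload": {"series": [[0,0,2,0,0,0,0.1],[0,0,2,0,0,0,0.1],[0,0,0,0,0,0,0.1]]}}

```text
time_s: 35.12
position: [0.5189, -0.2319, 0.0083]
tool_rot: [[-0.956, 0.295, -0.0], [0.295, 0.956, 0.0], [0.0, 0.0, -1.0]]
ft_force: [-0.2, -0.5, -0.3]
grip_width: 0.0154
gripper_force: 29.4
```

Emit:
{"api": "apply_moves", "payload": {"series": [[0,0,0,0,0,0,0.4],[0,0,0,0,0,0,0.4],[0,0,0,0,0,0,0.4],[0,0,-20,0,0,0,0.4],[0,0,-40,0,0,0,0.4],[0,0,-50,0,0,0,0.4],[-30,0,-40,0,0,0,0.4],[-40,0,-40,0,0,0,0.4],[0,0,0,0,0,0,0.4],[0,0,0,0,0,0,0.4]]}}

```text
time_s: 36.38
position: [0.5852, -0.2521, 0.1972]
tool_rot: [[-0.956, 0.295, -0.002], [0.295, 0.956, 0.001], [0.002, 0.001, -1.0]]
ft_force: [0.2, -0.1, -0.8]
grip_width: 0.0341
gripper_force: 0.0
```

Run:
```python
from h import *
im,P=snap('wrist','w13.png'); P=P*1000; np.save('w13.npy',P)
a=np.radians(17.1); R=np.array([[np.cos(a),-np.sin(a)],[np.sin(a),np.cos(a)]])
T=P.copy(); T[...,:2]=(P[...,:2]-[474.8,-259])@R.T
def rep(n,m):
    q=T[m]; r=cv2.minAreaRect(q[:,:2].astype(np.float32)); print(n,len(q),np.round(r[0]+r[1]+(r[2],),1),'z',np.percentile(q[:,2],[2,50,98]).round(1))
x,y,z=T[...,0],T[...,1],T[...,2]
rep('mouse',(abs(x)<66)&(y<-12)&(y>-88)&(z>17)&(z<60)); rep('wedges',(x<5)&(x>-70)&(y>-8)&(y<90)&(z>19)&(z<60))
rep('usb',(x>13)&(x<67)&(y>-5)&(y<83)&(z>6.5)&(z<18)); rep('tray',(abs(x)<80)&(abs(y)<95)&(z>7)&(z<60))
b=im['frame'][30:230,140:400,::-1]; cv2.imwrite('pics/w13c.png',cv2.resize(b,None,fx=3,fy=3))
```

```text
mouse 4976 [  1.7 -53.1  53.2 101.7  89.7] z [18.4 30.  35.8]
wedges 5218 [-30.9  39.5  80.7  53.   90. ] z [23.5 25.7 48.2]
usb 650 [40.5 38.9 16.  46.3 89.8] z [ 7.1  9.7 11.5]
tray 14041 [  5.2   0.3 134.  177.9   0. ] z [ 8.1 25.5 47.6]
```

View pics/w13c.png

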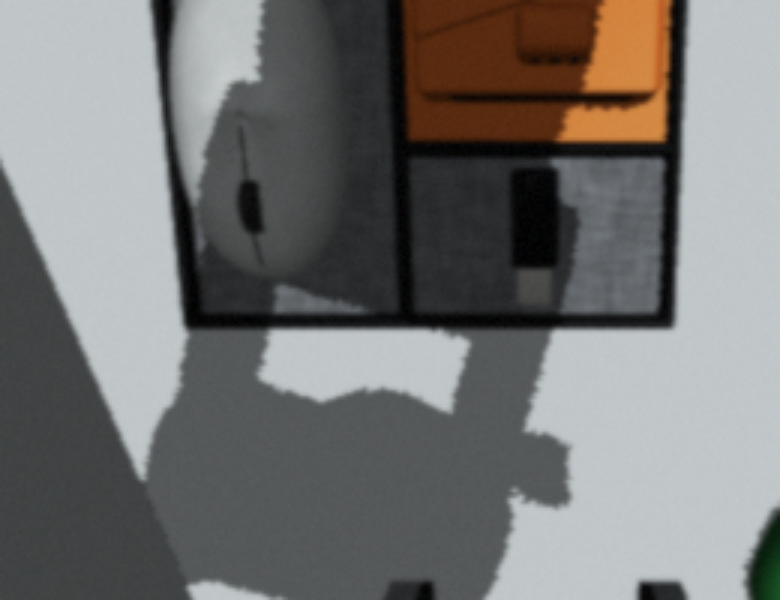

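Run:
```python
from h import *
P=np.load('w13.npy'); print(telemetry.observe()['ft_force'].round(1)); print(env.close_job())
```

```text
[-0.3  0.2  0.3]
the job is handed in; nothing more can be done
None
```

The tray is packed and handed in at about 36 s: the wedges are head to tail in the orange bay, the mouse is right side up in the long bay and the USB stick is in the small grey bay. The last camera check showed all four lying flat, and the arm never touched the grey wedge or the eraser.

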